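# Sweep the loose parts into the parts fence

### The arm

A 6-joint arm with a two-finger parallel gripper is mounted at the origin on the work surface. World frame = base frame: x ahead of the robot, y to its left, z up, the work surface at z = 0. Lengths are in m, angles in rad, forces in N, time in s.
With the tool pointing down it reaches from about 0.325 to 0.85 m from the base axis. Payload 15.5 kg.
Tool frame: the origin (TCP) lies between the finger pads; the fingertips stand 25 mm ahead of it and the grasp point (between the pads) lies 6 mm ahead of it; z points along the fingers, y is the line along which they close (so a half turn about z gives the same grasp; the last joint's range is limited). The gripper opens to 91 mm and grips with 3 to 60 N. Pads are 32 mm wide; open, the fingers measure 118 mm over their backs; the gripper's body (76 mm by 178 mm) begins 60 mm behind the grasp point.
Start: joints at [-1.371, 0.494, 1.345, -0, 1.302, -0.096], TCP at [0.182, -0.598, 0.239] pointing down, gripper open.
Joint ranges: [-2.91, 2.91], [-0.82, 2.16], [0.22, 2.67], [-1.22, 4.37], [0.12, 2.79], [-3.08, 3.08]. Speed limits (rad/s): [1.89, 1.89, 2.57, 3.01, 3.01, 3.01].

### API

Orientations are given as a unit quaternion [w, x, y, z].
In Python, from rig import sensors, optics, r gives the robot as it stands.
- The arm moves only by the tool play_rows, never from a script. Its argument "increments" is a list of rows, each a list of 3 entries, a list of its own where there are three numbers: the shift along the tool's x, y, z in mm, then the turn about the tool's z in rad, then the opening, from 0 (shut) to 1 (fully open). A call has 1 to 10 rows; each row is the pose to reach, as a shift and turn from the pose commanded when the call began, along the tool's axes at that moment; what a row does not reach only later rows make up. A row lasts 1/8 s, in which the tool goes at most 62.5 mm and 10.7 degrees, less where a joint would pass 70% of its speed; a pose out of reach is approached as far as the arm can. A call with a gripper value outside its range is refused whole. The fingers move at their own pace and stop on an object; "newtons" is the grip in N (left out, the last holds). Time passes only in rows, so rows that repeat a pose let the fingers close. It gives the time, the measured TCP pose, the force, the opening and the grip force at its end, in the units of the state.
- sensors.sense(): the state, without advancing time (a new reading comes with each control period).
- optics.read_camera(name): name is "side" or "top" or "wrist"; returns the picture (420x560x3 uint8, blue, green, red); there is no depth.
- optics.camera_params(name): a dict with "mtx" (3x3 intrinsics, pixels), "world_to_cam" (4x4, takes a point from world to camera coordinates). Camera axes: x right, y up, looking along -z (the intrinsics and any distortion apply to the point x, -y, -z); pixel columns grow to the right and rows downward; lengths in m; the calibration is good to about 2 mm. A picture is of the moment at which its call begins: read the wrist's pose just before it. camera_params takes no time and is no camera call; for the wrist camera it gives the pose at the moment of the call.
- r.sign_off(): hands the job in; it is judged then, once.
The state is a dict: "t": time; "joint_positions": joint angles; "dq": joint speeds; "effort": joint torques, N m; "tool_pos": TCP position; "ee_rot": TCP orientation; "force": force on the tool from outside, world axes, zero at the start; "wrist_torque": the same for the moment, N m; "finger_gap": finger opening in m; "gripper_force": force on a finger pad.
Only numpy, scipy, OpenCV 4.12 (cv2) and the standard library are available. Lean on these libraries where they do the work, as an engineer would, in place of code of your own. Each camera call takes 0.05 s, during which the arm holds its last target. There are 200 camera calls.

### The job

Clear the red bench mat: with the fingertips, gently sweep the finned heat sink, the copper-wound choke and the black relay along the mat through the open side of the grey three-sided fence, so that all three lie flat and at rest inside it. Only push them: do not pinch, lift or flick them, and leave everything else where it is.

Things in the scene. Friction and masses are not known exactly. Their poses are not given: they have to be found in the camera images.
- fence: Grey plastic fence fixed on the red mat: walls 16 mm high, 6 mm thick on three sides of a rectangle, no floor (the mat is its floor), fourth side fully open. Inside it is 120 mm wide (its x, -60 to +60 mm) and 100 mm deep (its y, 0 at the open side to 100 mm at the back wall). Origin: middle of the open side, at mat height; +y points inwards.
- heatsink: Bare aluminium finned heat sink, a loose block 28 x 28 mm and 16 mm high, about 25 g, lying on the mat. Its origin is the centre of its underside, z up. x and y are normal to its sides.
- choke: Toroidal choke, a loose round coil of copper wire on a black core, 28 mm in diameter and 13 mm high, about 30 g, lying flat on the mat. Its origin is the centre of its underside, z up.
- relay: Black plastic relay, a loose block 28 x 28 mm and 17 mm high with a small grey patch on top, about 22 g, lying on the mat. Its origin is the centre of its underside, z up. x and y are normal to its sides.
- mat: Red silicone bench mat, fixed, flat, 300 mm (x) by 560 mm (y), 4 mm thick, so its top is 4 mm above the table. The fence, the three parts, the spool, the jar and the tweezers stand on it. Origin at the centre of its underside.
- spool: Green-flanged spool of solder wire standing on the mat, 54 mm in diameter, 45 mm high, loose; leave it. Its origin is the centre of its underside, z up.
- flux_jar: Small amber jar standing on the mat, 40 mm in diameter, 40 mm high, loose; leave it. Its origin is the centre of its underside, z up.
- tweezers: Steel tweezers lying on the mat near its edge by the robot, 112 mm long along their y axis (from -62 to +50 mm), 12 mm wide, 5 mm high, loose; leave them. Its origin is the centre of its underside, z up.
- board: Green circuit board with a few parts on it, 70 (x) x 50 (y) x 14 mm, lying on the table right of the mat, loose; leave it. Its origin is the centre of its underside, z up.
- cutters: Side cutters with one blue and one red handle, 132 mm long along x (from -91 to +41 mm), 48 mm wide, 12 mm high, lying on the table right of the mat, loose; leave them. Origin at the pivot, underside.
- screwdriver: Screwdriver 160 mm long, lying on the table left of the mat along its x axis, under 35 mm high, loose; leave it. Origin under its middle.
- tip_cleaner: Black round pot with brass shavings, 68 mm in diameter, 40 mm high, on the table left of the mat, loose; leave it. Its origin is the centre of its underside, z up.

How it is judged:
By the outcome, as a careful person would: the job done as asked, in the order asked, and still so for the second after the job is handed in, with the robot touching nothing.
It also fails if it takes over 72 s, if anything falls off the work surface, if the arm or the gripper's body presses on something with over 40 N, if the wrist force passes 120 N, or if a joint passes its speed limit or range.

## Working session

There is one attempt and no reset: what is moved stays moved. The work goes in short steps, Python scripts to look and compute and a tool call to move; the robot and the scene stay as the last step left them, time stands still between calls to the robot, and variables do not carry over. Pictures are saved under pics/ and viewed, at most 12 in all, crops included, and the job is handed in when it is done.

Besides the shell and the picture viewer there is one more tool, called after "Call:" by a JSON object that holds its "op" and its "data". play_rows: Moves the arm, as the interface text tells. Its arguments: {"type":"object","properties":{"increments":{"type":"array","items":{"type":"array"}},"newtons":{"type":"number"}},"required":["increments"]}

```bash
mkdir -p pics; ls; python3 - <<'E'
from rig import sensors, optics, r
import cv2, numpy as np
s=sensors.sense(); print(s['t'],s['tool_pos'],s['ee_rot'],s['finger_gap'])
for n in ("top","side"):
    im=optics.read_camera(n); cv2.imwrite(f"pics/{n}0.png",im)
    p=optics.camera_params(n); print(n,np.round(p['mtx'],1).tolist(),np.round(p['world_to_cam'],3).tolist(),[k for k in p])
E
```

```text
pics
0.0 [ 0.18211411 -0.59750036  0.23832278] [-6.32622353e-04  9.89084238e-01  1.47349820e-01 -2.99412592e-05] 0.09130074997767862
top [[462.5, 0.0, 277.8], [0.0, 462.5, 207.5], [0.0, 0.0, 1.0]] [[0.007, -1.0, 0.007, -0.008], [0.986, 0.008, 0.164, -0.569], [-0.164, 0.006, 0.986, -1.117], [0.0, 0.0, 0.0, 1.0]] ['mtx', 'world_to_cam']
side [[441.1, 0.0, 270.8], [0.0, 441.1, 214.8], [0.0, 0.0, 1.0]] [[0.995, -0.104, -0.005, -0.549], [0.082, 0.75, 0.656, -0.082], [-0.065, -0.653, 0.755, -0.961], [0.0, 0.0, 0.0, 1.0]] ['mtx', 'world_to_cam']
```

View pics/top0.png

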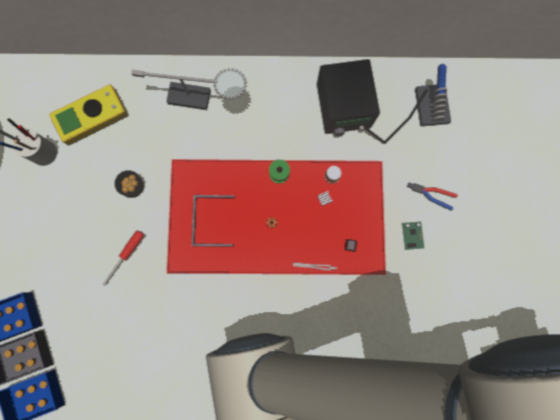

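View pics/side0.png

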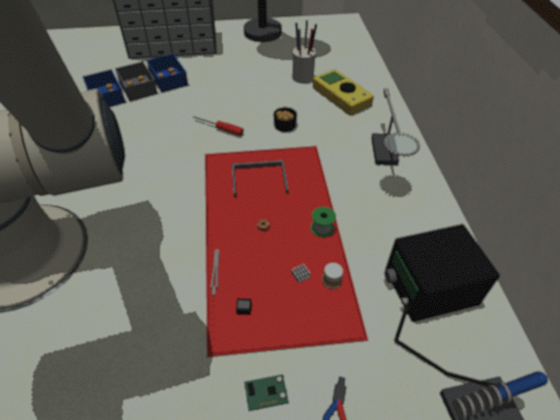

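```bash
cat > h.py <<'E'
import numpy as np, cv2
from rig import sensors, optics, r
def ray(n,uv,z,p=None):
    p=p or optics.camera_params(n); M=np.array(p['world_to_cam']); K=np.array(p['mtx'])
    d=np.linalg.inv(K)@[uv[0],uv[1],1]; d=M[:3,:3].T@(d*[1,-1,-1]); o=-M[:3,:3].T@M[:3,3]
    return o+d*(z-o[2])/d[2]
def rect(n,im,x0,x1,y0,y1,z,s=2):
    # s px/mm ; image right = -y, up = +x ; row/col -> world
    p=optics.camera_params(n); M=np.array(p['world_to_cam']); K=np.array(p['mtx'])
    W=[(x1,y1,z),(x1,y0,z),(x0,y0,z),(x0,y1,z)]
    src=[]
    for w in W:
        c=M[:3,:3]@w+M[:3,3]; q=K@[c[0],-c[1],-c[2]]; src.append(q[:2]/q[2])
    w=int((y1-y0)*1000*s); h=int((x1-x0)*1000*s)
    H=cv2.getPerspectiveTransform(np.float32(src),np.float32([(0,0),(w,0),(w,h),(0,h)]))
    return cv2.warpPerspective(im,H,(w,h),flags=cv2.INTER_CUBIC)
E
python3 - <<'E'
from h import *
im=cv2.imread('pics/top0.png')
for n,uv,z in [('heats',(325,198),.02),('choke',(271,223),.017),('relay',(351,245),.021),('spool',(280,170),.049),('jar',(333,173),.044),
 ('fence backwall',(194,220),.02),('fence top arm tip',(234,197),.02),('fence low arm tip',(232,245),.02),('tw1',(294,265),.006),('tw2',(337,267),.006)]: print(n,np.round(ray('top',uv,z)*1000)[:2])
a=rect('top',im,.33,.63,-.32,.28,.02,1.3)
for i in range(7):
    u=int(i*100*1.3); cv2.line(a,(u,0),(u,8),(255,255,255),1)
cv2.imwrite('pics/rect.png',a); print(a.shape)
E
```

```text
heats [ 599. -125.]
choke [533.  14.]
relay [ 478. -190.]
spool [665.  -8.]
jar [ 660. -144.]
fence backwall [539. 211.]
fence top arm tip [600. 110.]
fence low arm tip [476. 112.]
tw1 [427. -46.]
tw2 [ 423. -156.]
(390, 780, 3)
```

View pics/rect.png

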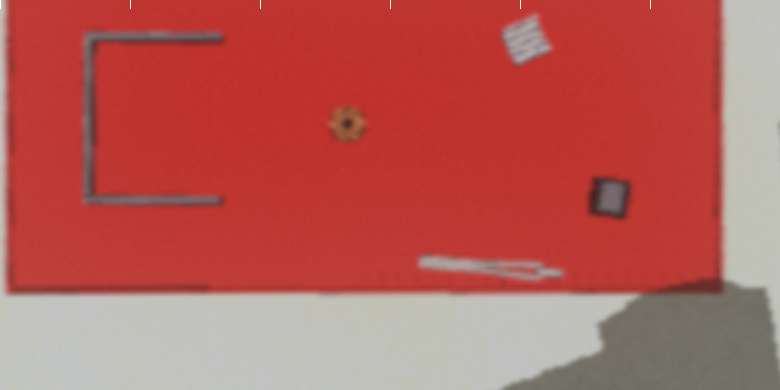

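Top view: the heat sink is at (600,-125) mm, the choke at (535,13) and the relay at (478,-189). The fence interior spans x 479–598 and y 109–208, open toward -y. I'll approach behind the heat sink with a narrow two-finger gap, so the two tips act as a cradle.

Call:
{"op": "play_rows", "data": {"increments": [[[53, -28, 0], -0.137, 0.15], [[106, -57, 0], -0.274, 0.15], [[158, -85, 0], -0.41, 0.15], [[211, -114, 0], -0.547, 0.15], [[264, -142, 0], -0.684, 0.15], [[317, -171, 0], -0.821, 0.15], [[370, -199, 0], -0.958, 0.15], [[422, -228, 0], -1.094, 0.15], [[475, -256, 0], -1.231, 0.15], [[528, -284, 0], -1.368, 0.15]], "newtons": 10}}

```text
t: 1.35
tool_pos: [0.6056, -0.1706, 0.2387]
ee_rot: [-0.0, 0.672, 0.741, -0.0]
force: [0.3, -1.2, 0.2]
finger_gap: 0.0136
gripper_force: 0.0
```

Call:
{"op": "play_rows", "data": {"increments": [[[0, 0, 45], 0, 0.15], [[0, 0, 90], 0, 0.15], [[0, 0, 130], 0, 0.15], [[0, 0, 160], 0, 0.15], [[0, 0, 185], 0, 0.15], [[0, 0, 200], 0, 0.15], [[0, 0, 207], 0, 0.15], [[0, 0, 207], 0, 0.15]]}}

```text
t: 2.35
tool_pos: [0.6046, -0.1723, 0.0321]
ee_rot: [0.0, 0.673, 0.739, 0.0]
force: [-0.6, 1.0, 0.2]
finger_gap: 0.0137
gripper_force: 0.0
```

```bash
python3 - <<'E'
from h import *
im=optics.read_camera('wrist'); cv2.imwrite('pics/w1.png',im)
im=optics.read_camera('top'); cv2.imwrite('pics/t1.png',im)
E
```

```text
(no output)
```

View pics/w1.png

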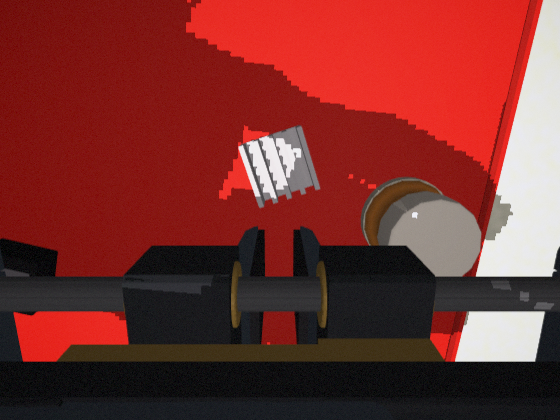

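The wrist view shows the heat sink centred between the tips (col 280, row 165) and the jar clear on the right (cols 362–480). I'll start the push.

Call:
{"op": "play_rows", "data": {"increments": [[[8, 0, 0], 0, 0.15], [[15, 0, 0], 0, 0.15], [[20, 0, 0], 0, 0.15], [[26, 0, 0], 0, 0.15], [[33, 0, 0], 0, 0.15], [[41, 0, 0], 0, 0.15], [[49, 0, 0], 0, 0.15], [[57, 0, 0], 0, 0.15], [[66, 0, 0], 0, 0.15], [[75, 0, 0], 0, 0.15]]}}

```text
t: 3.7
tool_pos: [0.5974, -0.097, 0.0319]
ee_rot: [-0.0, 0.673, 0.739, 0.0]
force: [0.9, -0.9, -0.2]
finger_gap: 0.0132
gripper_force: 0.1
```

Call:
{"op": "play_rows", "data": {"increments": [[[9, 0, 0], 0, 0.15], [[18, 0, 0], 0, 0.15], [[27, 0, 0], 0, 0.15], [[36, 0, 0], 0, 0.15], [[45, 0, 0], 0, 0.15], [[54, 0, 0], 0, 0.15], [[63, 0, 0], 0, 0.15], [[72, 0, 0], 0, 0.15], [[81, 0, 0], 0, 0.15], [[90, 0, 0], 0, 0.15]]}}

```text
t: 4.95
tool_pos: [0.5891, -0.0074, 0.0319]
ee_rot: [0.0, 0.673, 0.739, 0.0]
force: [0.2, 0.4, 0.3]
finger_gap: 0.0135
gripper_force: 0.1
```

```bash
python3 - <<'E'
from h import *
im=optics.read_camera('wrist'); cv2.imwrite('pics/w2.png',im)
E
```

```text
(no output)
```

View pics/w2.png

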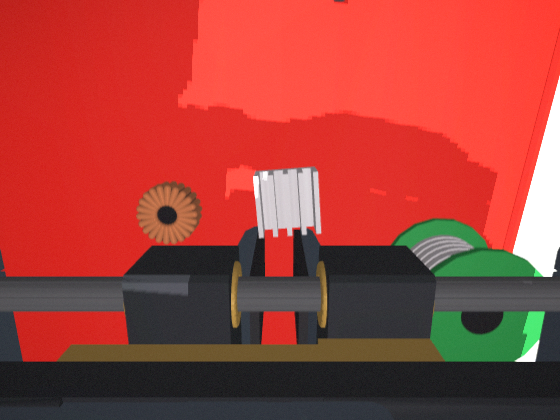

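The heat sink is square against both tips (cols 255–320), and the choke (col 168) and spool are clear. I'll carry on into the fence, easing 3 mm toward its centre.

Call:
{"op": "play_rows", "data": {"increments": [[[9, -1, 0], 0, 0.15], [[18, -1, 0], 0, 0.15], [[27, -2, 0], 0, 0.15], [[36, -2, 0], 0, 0.15], [[45, -3, 0], 0, 0.15], [[54, -3, 0], 0, 0.15], [[63, -3, 0], 0, 0.15], [[72, -3, 0], 0, 0.15], [[81, -3, 0], 0, 0.15], [[90, -3, 0], 0, 0.15]]}}

```text
t: 6.25
tool_pos: [0.5777, 0.0819, 0.0319]
ee_rot: [-0.0, 0.673, 0.739, -0.0]
force: [0.1, -0.0, 0.5]
finger_gap: 0.0137
gripper_force: 0.1
```

Call:
{"op": "play_rows", "data": {"increments": [[[9, 0, 0], 0, 0.15], [[18, 0, 0], 0, 0.15], [[27, 0, 0], 0, 0.15], [[36, 0, 0], 0, 0.15], [[44, 0, 0], 0, 0.15], [[52, 0, 0], 0, 0.15], [[58, 0, 0], 0, 0.15], [[63, 0, 0], 0, 0.15], [[66, 0, 0], 0, 0.15], [[67, 0, 0], 0, 0.15]]}}

```text
t: 7.5
tool_pos: [0.5716, 0.1481, 0.0319]
ee_rot: [-0.0, 0.673, 0.739, -0.0]
force: [-0.1, -0.4, 0.5]
finger_gap: 0.0137
gripper_force: 0.1
```

```bash
python3 - <<'E'
from h import *
im=optics.read_camera('wrist'); cv2.imwrite('pics/w3.png',im)
E
```

```text
(no output)
```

View pics/w3.png

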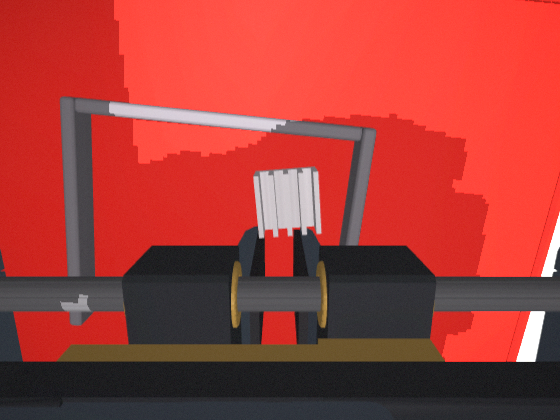

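The heat sink is well inside the fence (wall tips at rows 320 and below, sink at col 288, row 200). Next I'll back out and go behind the choke.

Call:
{"op": "play_rows", "data": {"increments": [[[-12, 0, 0], 0, 0.15], [[-25, 0, -30], 0, 0.15], [[-50, -5, -70], 0.02, 0.15], [[-95, -25, -80], 0.04, 0.15], [[-140, -43, -80], 0.07, 0.15], [[-176, -53, -75], 0.094, 0.15], [[-176, -53, -45], 0.094, 0.15], [[-176, -53, -18], 0.094, 0.15], [[-176, -53, -4], 0.094, 0.15], [[-176, -53, 0], 0.094, 0.15]]}}

```text
t: 8.8
tool_pos: [0.5349, -0.0324, 0.0315]
ee_rot: [-0.0, 0.708, 0.707, -0.0]
force: [-0.2, -0.7, 0.0]
finger_gap: 0.0134
gripper_force: 0.0
```

```bash
python3 - <<'E'
from h import *
im=optics.read_camera('wrist'); cv2.imwrite('pics/w4.png',im)
E
```

```text
(no output)
```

View pics/w4.png

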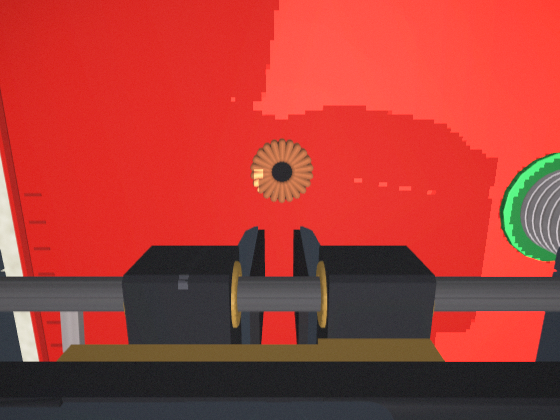

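The choke is centred (col 282, row 171). I'll push it straight in.

Call:
{"op": "play_rows", "data": {"increments": [[[6, 0, 0], 0, 0.15], [[11, 0, 0], 0, 0.15], [[16, 0, 0], 0, 0.15], [[22, 0, 0], 0, 0.15], [[29, 0, 0], 0, 0.15], [[37, 0, 0], 0, 0.15], [[45, 0, 0], 0, 0.15], [[53, 1, 0], 0, 0.15], [[61, 1, 0], 0, 0.15], [[69, 1, 0], 0, 0.15]]}}

```text
t: 10.1
tool_pos: [0.5362, 0.0374, 0.0319]
ee_rot: [-0.0, 0.707, 0.707, 0.0]
force: [0.6, -0.9, -0.7]
finger_gap: 0.0138
gripper_force: 0.3
```

Call:
{"op": "play_rows", "data": {"increments": [[[8, 0, 0], 0, 0.15], [[16, 1, 0], 0, 0.15], [[24, 1, 0], 0, 0.15], [[33, 1, 0], 0, 0.15], [[42, 2, 0], 0, 0.15], [[51, 2, 0], 0, 0.15], [[60, 2, 0], 0, 0.15], [[69, 2, 0], 0, 0.15], [[77, 2, 0], 0, 0.15], [[83, 2, 0], 0, 0.15]]}}

```text
t: 11.35
tool_pos: [0.5383, 0.1204, 0.0319]
ee_rot: [-0.0, 0.707, 0.707, -0.0]
force: [0.6, -0.8, 0.1]
finger_gap: 0.0134
gripper_force: 0.2
```

Call:
{"op": "play_rows", "data": {"increments": [[[4, 0, 0], 0, 0.15], [[6, 0, 0], 0, 0.15], [[6, 0, 0], 0, 0.15]]}}

```text
t: 11.72
tool_pos: [0.5383, 0.1259, 0.0319]
ee_rot: [-0.0, 0.707, 0.707, -0.0]
force: [-0.3, 0.9, 0.6]
finger_gap: 0.0135
gripper_force: 0.0
```

```bash
python3 - <<'E'
from h import *
im=optics.read_camera('wrist'); cv2.imwrite('pics/w5.png',im)
E
```

```text
(no output)
```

View pics/w5.png

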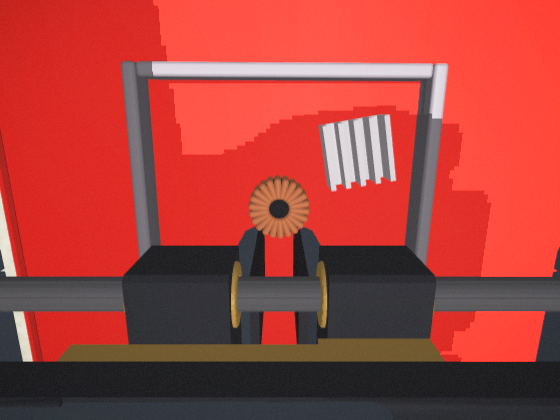

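The choke is inside (col 279, row 208), clear of the heat sink and the walls. Now the relay.

Call:
{"op": "play_rows", "data": {"increments": [[[-12, 0, 0], 0, 0.15], [[-25, 0, -30], 0, 0.15], [[-55, 0, -70], 0, 0.15], [[-100, -10, -80], 0, 0.15], [[-150, -25, -80], 0.02, 0.15], [[-200, -40, -80], 0.04, 0.15], [[-250, -55, -80], 0.06, 0.15], [[-300, -64, -80], 0.08, 0.15], [[-340, -64, -80], 0.08, 0.15], [[-361, -64, -75], 0.08, 0.15]]}}

```text
t: 13.02
tool_pos: [0.4736, -0.2376, 0.107]
ee_rot: [0.001, 0.736, 0.677, 0.0]
force: [0.6, 1.4, 0.2]
finger_gap: 0.0139
gripper_force: 0.0
```

Call:
{"op": "play_rows", "data": {"increments": [[[0, 0, 30], 0, 0.15], [[0, 0, 55], 0, 0.15], [[0, 0, 70], 0, 0.15], [[0, 0, 75], 0, 0.15]]}}

```text
t: 13.52
tool_pos: [0.4736, -0.2347, 0.0312]
ee_rot: [-0.001, 0.735, 0.678, -0.0]
force: [-0.0, 0.0, 0.4]
finger_gap: 0.0139
gripper_force: 0.0
```

```bash
python3 - <<'E'
from h import *
im=optics.read_camera('wrist'); cv2.imwrite('pics/w6.png',im)
E
```

```text
(no output)
```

View pics/w6.png

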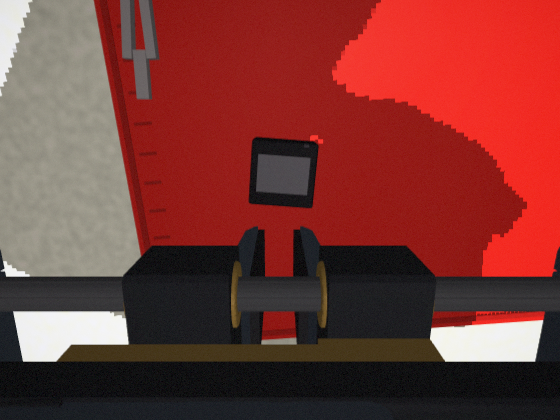

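The relay is centred (col 284, row 172) and the tweezers are clear. I'll push it.

Call:
{"op": "play_rows", "data": {"increments": [[[6, 0, 0], 0, 0.15], [[11, 0, 0], 0, 0.15], [[16, 0, 0], 0, 0.15], [[22, 0, 0], 0, 0.15], [[29, 0, 0], 0, 0.15], [[37, 0, 0], 0, 0.15], [[45, 0, 0], 0, 0.15], [[53, 0, 0], 0, 0.15], [[62, 0, 0], 0, 0.15], [[71, 0, 0], 0, 0.15]]}}

```text
t: 14.82
tool_pos: [0.4797, -0.1636, 0.0319]
ee_rot: [-0.0, 0.735, 0.678, -0.0]
force: [-0.2, -0.4, -0.3]
finger_gap: 0.0137
gripper_force: 0.1
```

Call:
{"op": "play_rows", "data": {"increments": [[[9, 0, 0], 0, 0.15], [[18, 0, 0], 0, 0.15], [[27, 0, 0], 0, 0.15], [[36, 0, 0], 0, 0.15], [[45, 0, 0], 0, 0.15], [[54, 0, 0], 0, 0.15], [[63, 0, 0], 0, 0.15], [[72, 0, 0], 0, 0.15], [[81, 0, 0], 0, 0.15], [[90, 0, 0], 0, 0.15]]}}

```text
t: 16.08
tool_pos: [0.487, -0.074, 0.0319]
ee_rot: [-0.0, 0.735, 0.678, -0.0]
force: [0.2, -0.4, 0.3]
finger_gap: 0.0136
gripper_force: 0.1
```

Call:
{"op": "play_rows", "data": {"increments": [[[9, 0, 0], 0, 0.15], [[18, 1, 0], 0, 0.15], [[27, 1, 0], 0, 0.15], [[36, 2, 0], 0, 0.15], [[45, 2, 0], 0, 0.15], [[54, 3, 0], 0, 0.15], [[63, 3, 0], 0, 0.15], [[72, 3, 0], 0, 0.15], [[81, 3, 0], 0, 0.15], [[90, 3, 0], 0, 0.15]]}}

```text
t: 17.32
tool_pos: [0.4973, 0.0155, 0.0319]
ee_rot: [-0.0, 0.735, 0.678, -0.0]
force: [-0.4, -0.5, -0.0]
finger_gap: 0.0135
gripper_force: 0.1
```

```bash
python3 - <<'E'
from h import *
im=optics.read_camera('wrist'); cv2.imwrite('pics/w7.png',im)
E
```

```text
(no output)
```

View pics/w7.png

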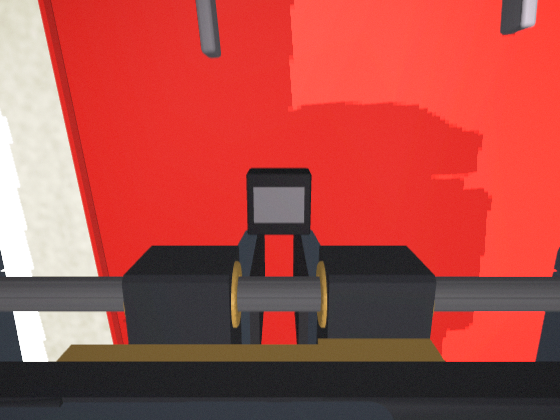

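The relay is square on the tips (cols 247–311) and the left fence wall tip (col 218, row 52) passes clear. I'll finish the push.

Call:
{"op": "play_rows", "data": {"increments": [[[9, 0, 0], 0, 0.15], [[18, 0, 0], 0, 0.15], [[27, 0, 0], 0, 0.15], [[36, 0, 0], 0, 0.15], [[45, 0, 0], 0, 0.15], [[54, 0, 0], 0, 0.15], [[63, 0, 0], 0, 0.15], [[72, 0, 0], 0, 0.15], [[81, 0, 0], 0, 0.15], [[88, 0, 0], 0, 0.15]]}}

```text
t: 18.62
tool_pos: [0.5044, 0.1032, 0.0319]
ee_rot: [-0.0, 0.735, 0.678, 0.0]
force: [0.4, -0.4, 0.9]
finger_gap: 0.0136
gripper_force: 0.1
```

Call:
{"op": "play_rows", "data": {"increments": [[[4, 0, 0], 0, 0.15], [[7, 0, 0], 0, 0.15], [[8, 0, 0], 0, 0.15], [[8, 0, 0], 0, 0.15], [[-5, 0, 0], 0, 0.15], [[-20, 0, 0], 0, 0.15], [[-40, 0, -30], 0, 0.15], [[-70, 0, -70], 0, 0.15], [[-120, 0, -110], 0, 0.15], [[-180, 0, -150], 0, 0.15]]}}

```text
t: 19.88
tool_pos: [0.4899, -0.0698, 0.1772]
ee_rot: [0.0, 0.735, 0.678, 0.0]
force: [1.3, -0.6, -1.1]
finger_gap: 0.0135
gripper_force: 0.0
```

Call:
{"op": "play_rows", "data": {"increments": [[[-60, 0, -20], 0, 0.15], [[-120, 0, -20], 0, 0.15], [[-180, 0, -20], 0, 0.15], [[-240, 0, -20], 0, 0.15], [[-240, 0, -20], 0, 0.15]]}}

```text
t: 20.5
tool_pos: [0.4697, -0.3115, 0.1955]
ee_rot: [0.001, 0.737, 0.676, -0.0]
force: [0.4, 0.9, -0.7]
finger_gap: 0.0137
gripper_force: 0.0
```

```bash
python3 - <<'E'
from h import *
im=optics.read_camera('top'); cv2.imwrite('pics/t9.png',im)
a=rect('top',im,.38,.70,-.22,.28,.02,1.6); cv2.imwrite('pics/r9.png',a)
E
```

```text
(no output)
```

View pics/r9.png

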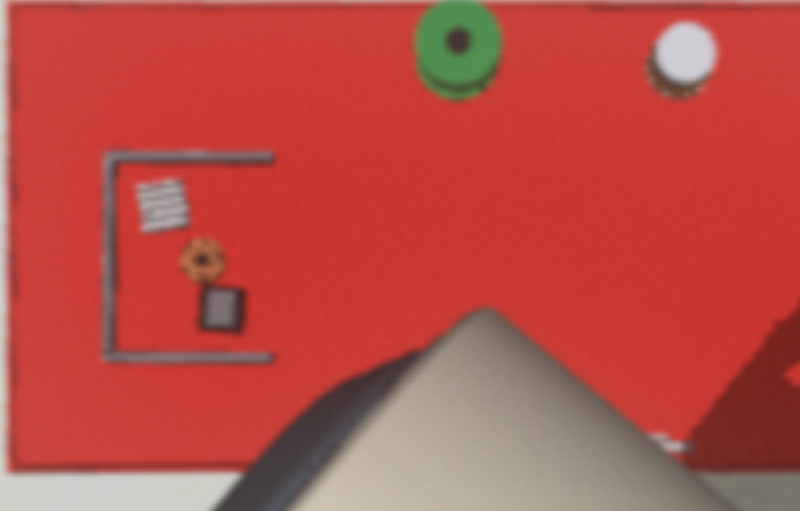

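The heat sink (162,205), choke (203,260) and relay (222,309) all lie flat inside the fence. The spool and jar haven't moved, and the arm is clear.

```bash
python3 -c "
from rig import r
print(r.sign_off())"
```

```text
the job is handed in; nothing more can be done
None
```

I swept the heat sink, choke and relay into the fence in that order; the last picture shows all three flat inside it with the arm clear, and I handed the job in at about 20.5 s of the 72 s limit.

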